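# Hold the clear cover just above the packed sample block

### The arm

A 6-joint arm with a two-finger parallel gripper is mounted at the origin on a cart in front of the work surface, level with it; the furniture and walls round the work are solid. World frame = base frame: x ahead of the robot, y to its left, z up, the work surface at z = 0. Lengths are in m, angles in rad, forces in N, time in s.
With the tool pointing down it reaches from about 0.35 to 0.775 m from the base axis. Payload 5.5 kg.
Tool frame: the origin (TCP) lies at the very end of the fingers, on their centre line; the grasp point (between the pads) lies 19 mm behind it (grip_point_offset is the distance from the TCP to the grasp point, in m); z points along the fingers, y is the direction in which the jaws open and shut (so a half turn about z gives the same grasp; the last joint's range is limited). The gripper opens to 85 mm and grips with 20 to 120 N. Pads are 22 mm wide; open, the fingers measure 114 mm over their backs; the gripper's body (76 mm by 85 mm) begins 54 mm behind the grasp point. The pads swing forward as they close: fully open they stand 13 mm farther back than shut.
Start: joints at [0.999, 0.313, 0.046, 1.304, 0, 1.431], TCP at [0.241, 0.522, 0.197] pointing down, gripper open.
Joint ranges: [-2.76, 2.76], [-0.86, 1.69], [-1.03, 1.26], [-2.2, 2.34], [-1.47, 1.5], [-3.14, 3.14]. Speed limits (rad/s): [2.57, 2.57, 3.14, 3.14, 3.14, 3.14].

### API

Orientations are given as a unit quaternion [w, x, y, z].
In Python, from workcell import * gives the robot as it stands.
- The arm moves only by the shell command python3 -m crank 'ROWS' [OPENING] [FORCE]. ROWS is a JSON object of lists of equal length, an entry for each row: "travel": the shift along the tool's x, y, z in units of 40 mm (1.0 is 40 mm), a list of three; "turn": the turn about the tool's z in rad. In form: {"travel": [[x, y, z], ...], "turn": [turn, ...]}. A call has 1 to 5 rows; each row is the pose to reach, as a shift and turn from the pose commanded when the call began, along the tool's axes at that moment; what a row does not reach only later rows make up. A row lasts 1/12 s, in which the tool goes at most 41.7 mm and 7.16 degrees, less where a joint would pass 70% of its speed; a pose out of reach is approached as far as the arm can. A call with a gripper value outside its range is refused whole. OPENING is the finger opening in mm, from 0 to 85.4, set as the call begins (- or left out, the last holds). The fingers move at their own pace and stop on an object; FORCE is the grip in N (left out, the last holds). Time passes only in rows, so rows that repeat a pose let the fingers close. It gives the time, the measured TCP pose, the force and the opening at its end, in the units of the state.
- get_state(): the state, without advancing time (a new reading comes with each control period).
- read_camera(name): name is "scene" or "top"; returns a dict with "image" (384x512x3 uint8, red, green, blue), "K" (3x3 intrinsics, pixels), "k1" (the pictures are not rectified: a ray, as slopes to the right and down, at radius r is drawn at 1 + k1 r^2 times it, then the intrinsics apply), "R" (3x3) and "t" (3): a world point X has camera coordinates R X + t. Camera axes: x right, y down, z forward; pixel columns grow to the right and rows downward; lengths in m; the calibration is good to about 2 mm. A picture is of the moment at which its call begins. There is no depth.
- hand_in(): hands the job in, once; it reports no verdict.
The state is a dict: "clock": time; "joint_pos": joint angles; "qvel": joint speeds; "tau": joint torques, N m; "tcp_pos": TCP position; "orientation": TCP orientation; "wrist_force": force on the tool from outside, world axes, zero at the start; "ft_torque": the same for the moment, N m; "finger_gap": finger opening in m.
Only numpy, scipy, OpenCV 4.12 (cv2) and the standard library are available. Lean on these libraries where they do the work, as an engineer would, in place of code of your own. Each camera call takes 0.05 s, during which the arm holds its last target. There are 200 camera calls.

### The job

The white block holds air-sensitive samples: stand the black-capped brown bottle and the red-capped white vial upright, right down in the two empty holes, each in the hole it fits. Then take the clear cover by its blue handle, carry it over the yellow-capped bottle and the flask that stand in the way, and bring it down around the samples, but do not close it: stop with its lower edge a finger's breadth (about 15 mm) above the top of the block all round, level and square on the block, touching neither block nor samples, so that I can slip the nitrogen hose in under it. Finish there, still holding the cover, and do not push over or shift anything else.

Things in the scene. Friction and masses are not known exactly. Their poses are not given: they have to be found in the camera images.
- sample_block: White plastic block 84 mm (its x) by 160 mm (its y), fixed on the worktop on 3 mm feet. Origin: centre of its underside, z up. Flat top 35 mm above the worktop. Three upright round holes 20 mm deep lie on its y axis at y = -45, 0 and +45 mm, mouths chamfered 1.5 mm. A thin black seal on top, 76 by 148 mm, shows where the cover belongs.
- hole_small (a point): centre of the floor of the hole 28 mm wide (block y = -45 mm), 15 mm above the worktop, 20 mm below the block's top; the blue-capped vial stands in it
- hole_large (a point): centre of the floor of the empty middle hole 48 mm wide (block y = 0), 15 mm above the worktop, 20 mm below the block's top; for the brown bottle
- hole_medium (a point): centre of the floor of the empty hole 32 mm wide (block y = +45 mm), 15 mm above the worktop, 20 mm below the block's top; for the white vial
- brown_bottle: Small brown glass bottle with black screw cap, 79 mm high, standing upright on the worktop; origin: centre of its underside, z up. Body 43 mm in diameter up to 48 mm, above it neck and cap 30 mm in diameter. About 60 g; loose.
- white_vial: White vial with red screw cap, 53 mm high, about 27 mm in diameter (its widest, the cap's), standing upright on the worktop; origin: centre of its underside, z up. About 30 g; loose.
- blue_vial: Clear vial with blue screw cap, 59 mm high, 23 mm in diameter, already standing in the small hole, loose; origin: centre of its underside. Leave it there.
- cover: Clear plastic cover, a box open below: 76 mm (its x) by 148 mm (its y) by 76 mm high, walls and top 4 mm, black seal round its lower edge, blue handle on top. Stands on the worktop. Origin: centre of its open lower side, level with the lower edge; z up. About 0.3 kg; loose. A half turn about z makes no difference.
- cover_handle (a point): centre of the cover's blue handle bar, 101 mm above the cover's lower edge. The bar is 70 mm long along the cover's y, 14 mm wide along its x and 14 mm high; there are 18 mm of free height under it between two 10 mm round posts 26 mm either side of the middle.
- reagent_bottle: Brown bottle with yellow screw cap, 52 mm in diameter, 108 mm high, standing between cover and block; origin: centre of its underside. Leave it alone.
- conical_flask: Clear conical flask, 65 mm in diameter, 107 mm high, standing between cover and block; origin: centre of its underside. Leave it alone.
- stirrer_corner (a point): fixed: upper corner, nearest the work, of the blue hotplate stirrer on its lab jack; solid from here on towards larger x and larger y (300 by 280 mm), 315 mm high. Keep clear. In front of the whole work the hood's sash rail (x = 0.27 to 0.33, 146 mm high) runs along y: the arm reaches over it; the glass panes are pushed aside to y above 0.56.
- beaker_rim (a point): fixed: middle of the rim, 83 mm wide, of the white beaker standing on a square grey dry block (102 mm wide, 80 mm high), beside the cover; rim 162 mm above the worktop. Keep clear.
Mind the look-alikes: they are no part of the job. What is shaped like the brown_bottle but orange is not meant.

How it is judged:
On the way, in this order (a step that is already met when the one before it is completed fails the run):
1. brown bottle and white vial stand released and upright, right down in their holes (horizontal distance between brown_bottle and hole_large below 0.006 m and z of brown_bottle in the frame of hole_large between -0.003 and 0.004 m and angle between each of brown_bottle, white_vial, blue_vial's own z axis and vertical below 0.15 rad and horizontal distance between white_vial and hole_medium below 0.006 m and z of white_vial in the frame of hole_medium between -0.003 and 0.004 m and horizontal distance between blue_vial and hole_small below 0.006 m and z of blue_vial in the frame of hole_small between -0.003 and 0.004 m and linear speed of each of brown_bottle, white_vial below 0.02 m/s and contact force between each of brown_bottle, white_vial and the fingers below 0.05 N), for 0.2 s.
2. the cover has been lifted higher than the samples stand (height (world z) of cover above 0.1 m), for 0.1 s.
At the end, for the whole second after the job is handed in: All three samples upright on their holes' floors; cover held still by the fingers, lower edge 6 to 26 mm above the block's top, within 7 mm of its middle, 0.09 rad of square and 0.06 rad of level, touching no block or sample; bottle and flask upright within 15 mm of their places (horizontal distance between brown_bottle and hole_large below 0.006 m and z of brown_bottle in the frame of hole_large between -0.003 and 0.004 m and angle between each of brown_bottle, white_vial, blue_vial's own z axis and vertical below 0.15 rad and horizontal distance between white_vial and hole_medium below 0.006 m and z of white_vial in the frame of hole_medium between -0.003 and 0.004 m and horizontal distance between blue_vial and hole_small below 0.006 m and z of blue_vial in the frame of hole_small between -0.003 and 0.004 m and z of cover in the frame of sample_block between 0.041 and 0.061 m and horizontal distance between cover and sample_block below 0.007 m and angle between the y axis of cover and the y axis of sample_block, either way round below 0.09 rad and angle between cover's own z axis and vertical below 0.06 rad and contact force between cover and the fingers above 1 N and contact force between cover and sample_block below 0.05 N and contact force between cover and brown_bottle below 0.05 N and contact force between cover and white_vial below 0.05 N and contact force between cover and blue_vial below 0.05 N and linear speed of cover below 0.02 m/s and angular speed of cover below 0.2 rad/s and distance of each of reagent_bottle, conical_flask from where it was at the start of the episode below 0.015 m and angle between each of reagent_bottle, conical_flask's own z axis and vertical below 0.1 rad); the arm keeps its last pose, push and grip.
It fails at once if the cover bears on the block or knocks a sample (over 1 N) (contact force between cover and sample_block above 1 N or contact force between cover and brown_bottle above 1 N or contact force between cover and white_vial above 1 N or contact force between cover and blue_vial above 1 N).
It fails at once if the reagent bottle or the flask is shifted more than 15 mm or tipped (distance of any of reagent_bottle, conical_flask from where it was at the start of the episode above 0.015 m or angle between any of reagent_bottle, conical_flask's own z axis and vertical above 0.2 rad).
It fails at once if the blue-capped vial is taken out of its hole (z of blue_vial in the frame of hole_small above 0.015 m).
It also fails if it takes over 69 s, if anything falls off the work surface, if the arm or the gripper's body presses on something with over 40 N, if the wrist force passes 120 N, or if a joint passes its speed limit or range.

## Working session

There is one attempt and no reset: what is moved stays moved. The work goes in short steps, Python scripts to look and compute and a shell command to move; the robot and the scene stay as the last step left them, time stands still between calls to the robot, and variables do not carry over. Pictures are saved under pics/ and viewed, about 8 in all and at most 12, crops included, and the job is handed in when it is done.

```bash
mkdir -p pics
cat > h.py <<'E'
from workcell import *
import numpy as np, cv2
def cam(n):
    c=read_camera(n); return {k:(np.array(v) if k!='image' else v) for k,v in c.items()}
def save(im,f): cv2.imwrite('pics/'+f,cv2.cvtColor(im,cv2.COLOR_RGB2BGR))
def ray(c,px):
    K,k=c['K'],float(c['k1']); d=np.array([(px[0]-K[0,2])/K[0,0],(px[1]-K[1,2])/K[1,1]]); u=d.copy()
    for _ in range(30): u=d/(1+k*(u@u))
    return -c['R'].T@c['t'], c['R'].T@np.array([u[0],u[1],1])
def onz(c,px,z):
    o,d=ray(c,px); return o+d*(z-o[2])/d[2]
def proj(c,X):
    p=c['R']@np.array(X)+c['t']; u=p[:2]/p[2]; u=u*(1+float(c['k1'])*(u@u)); return c['K'][:2,:2]@u+c['K'][:2,2]
E
python3 - <<'E'
from h import *
for n in('scene','top'):
    c=cam(n); save(cv2.resize(c['image'],(800,600)),n+'0.png'); np.savez(''+n+'0.npz',**c)
    print(n,c['K'].tolist(),c['k1'],-c['R'].T@c['t'],c['R'].round(3).tolist())
s=get_state();print(s)
E
```

```text
scene [[367.15190340208466, 0.0, 253.59971308543444], [0.0, 367.15190340208466, 189.72364975494983], [0.0, 0.0, 1.0]] -0.038414566371408866 [0.4138393  0.45131682 1.01288306] [[-0.962, -0.272, 0.006], [-0.232, 0.81, -0.539], [0.142, -0.52, -0.842]]
top [[495.305321029393, 0.0, 264.3599711717499], [0.0, 495.305321029393, 194.00176533670424], [0.0, 0.0, 1.0]] -0.0025578721870922866 [-0.27088132 -0.1702312   1.21897958] [[0.15, -0.989, 0.012], [-0.765, -0.124, -0.632], [0.627, 0.086, -0.775]]
{'clock': 0.1, 'joint_pos': array([9.99383006e-01, 3.13934695e-01, 4.50942616e-02, 1.30357886e+00,
       2.46512089e-05, 1.43120430e+00]), 'qvel': array([-0.00049531, -0.00345708,  0.00149567, -0.00038812, -0.00167794,
       -0.00054219]), 'tau': array([ 2.70314871e-03, -4.81727707e+01,  2.99242580e+01,  1.27631615e-02,
       -1.34946786e-04, -6.57923721e-06]), 'tcp_pos': array([0.2403768 , 0.52179552, 0.19629341]), 'orientation': array([-2.94001616e-04,  2.14236960e-01,  9.76781381e-01, -7.56453857e-04]), 'wrist_force': array([-0.23094399, -0.07167882, -0.43975082]), 'ft_torque': array([0.00805319, 0.00577484, 0.04198009]), 'finger_gap': 0.0854566876927819}
```

View pics/scene0.png

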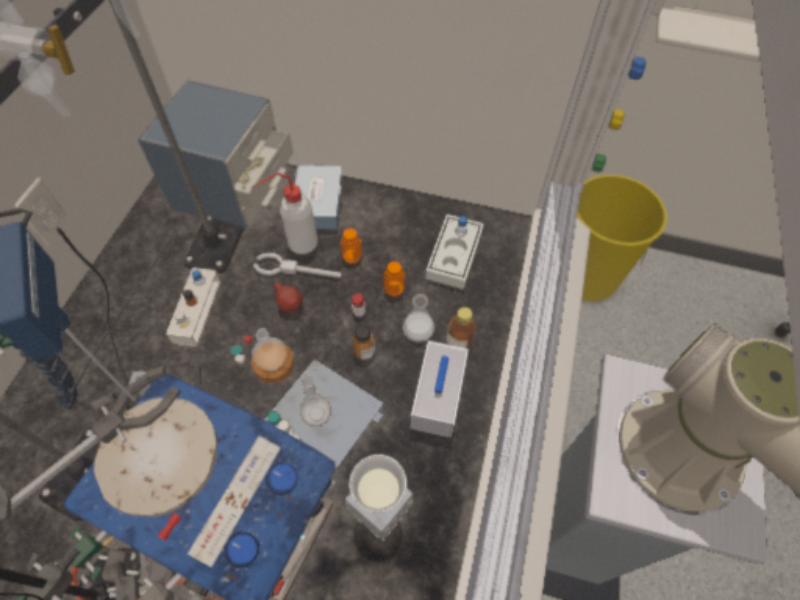

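View pics/top0.png

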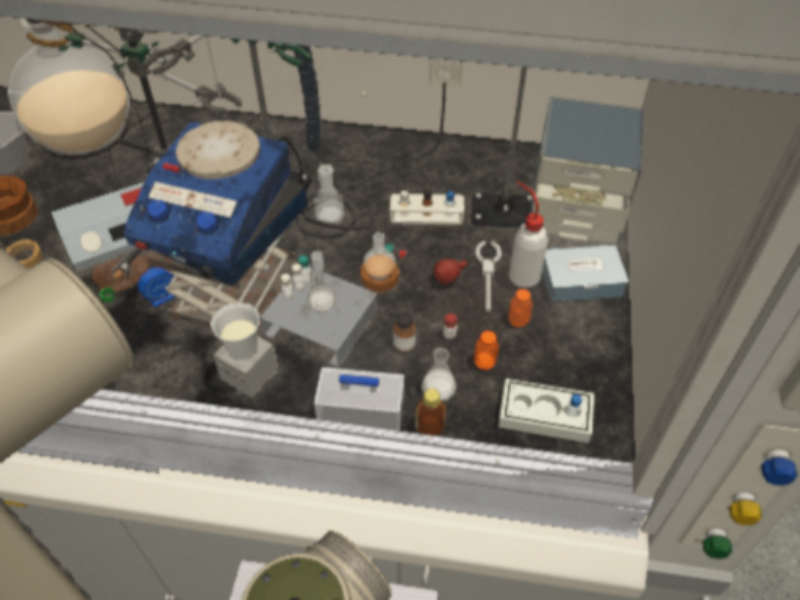

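Candidates, as pixels in the 800x600 views:
- **Brown bottle:** scene (364,343), top (404,332). Look-alikes are the orange bottles at scene (350,246) and (394,279), the brown vial in the back rack (190,298) and the yellow-capped bottle (460,328).
- **White vial:** scene (358,306), top (450,325). Look-alikes are the red-capped wash bottle (292,190) and the red bulb (289,298).
- **Block:** scene (455,250), top (547,408). Its look-alike is the rack at the back (192,305).
- **Cover:** scene (440,388), top (360,398).

Next I'll check these in one close crop.

Run:
```python
from h import *
a=dict(np.load('scene0.npz'));b=dict(np.load('top0.npz'))
A=a['image'][130:285,210:320];B=b['image'][190:285,195:395]
A=cv2.resize(A,None,fx=3.8,fy=3.8,interpolation=cv2.INTER_CUBIC)
B=cv2.resize(B,None,fx=3.8,fy=3.8,interpolation=cv2.INTER_CUBIC)
B=cv2.rotate(B,cv2.ROTATE_90_CLOCKWISE)
im=np.zeros((800,800,3),np.uint8);im[:A.shape[0],:A.shape[1]]=A;im[:B.shape[0],430:430+B.shape[1]]=B[:,:370]
save(cv2.resize(im,(600,600)),'crop1.png')
# colour blobs
for n,c,roi in(('scene',a,(210,130,320,285)),('top',b,(195,190,395,285))):
    x0,y0,x1,y1=roi;im=c['image'][y0:y1,x0:x1];hsv=cv2.cvtColor(im,cv2.COLOR_RGB2HSV);H,S,V=cv2.split(hsv)
    for nm,m in(('red',((H<4)|(H>170))&(S>120)&(V>60)),('blue',(H>100)&(H<125)&(S>130)&(V>60)),('yellow',(H>20)&(H<32)&(S>140)&(V>100)),('black',(V<45)),('white',(S<40)&(V>170)),('brown',(H>4)&(H<16)&(S>90)&(V<150))):
        k,l,st,ce=cv2.connectedComponentsWithStats(m.astype(np.uint8))
        for i in range(1,k):
            if st[i,4]>=12 and not(nm=='black' and st[i,4]>200): print(n,nm,(ce[i]+[x0,y0]).round(1),st[i,:4]+[x0,y0,0,0],st[i,4])
```

```text
scene red [228.7 191.3] [225 188   8   8] 48
scene blue [282.3 239.5] [279 229   8  22] 82
scene white [212.1 133.4] [210 130   6   8] 41
scene white [291.  158.6] [277 140  29  36] 475
scene white [301. 166.] [298 156   7  21] 21
scene white [285.6 175.2] [274 172  24   7] 28
scene white [267.7 207. ] [260 201  16  14] 171
scene white [281.4 245.1] [264 219  35  52] 1149
scene white [316.6 270.3] [312 248   8  37] 140
scene brown [225.2 160.6] [218 148  14  22] 97
scene brown [251.1 181.6] [245 168  15  23] 118
scene brown [295.4 211.1] [287 202  18  20] 187
scene brown [231.1 220.5] [225 213  14  17] 116
top red [288. 204.] [285 200   8   9] 45
top blue [229.7 243.1] [218 241  24   6] 94
top blue [368.2 255.5] [366 253   5   6] 26
top black [383.3 235.5] [380 233   8   6] 24
top black [390.6 261. ] [386 256   9  14] 41
top black [317.1 266.9] [315 259   5  16] 33
top black [262.5 272. ] [260 268   6   8] 31
top black [322.6 280.4] [314 276  17   8] 69
top black [345.4 280.2] [340 279  12   4] 20
top white [205.6 193.2] [199 190  14   8] 100
top white [230.2 250.3] [202 236  56  28] 1030
top white [281.6 244.4] [272 237  19  18] 220
top white [322.7 255.4] [321 243   5  25] 50
top white [348.8 259.8] [325 246  51  28] 836
top white [377.  266.3] [369 252  11  26] 60
top white [247.  276.9] [195 269 115  16] 440
top white [334.6 269.3] [325 268  20   4] 25
top white [355.2 272.9] [347 272  17   3] 19
top white [224.5 280.3] [195 274  75  11] 325
top white [203.1 283.3] [195 282  22   3] 45
top brown [331.6 200.8] [324 190  18  20] 129
top brown [258.6 211.3] [252 207  14   9] 88
top brown [310.3 225.1] [302 211  18  27] 114
top brown [275.5 267.6] [266 256  20  22] 329
```

View pics/crop1.png

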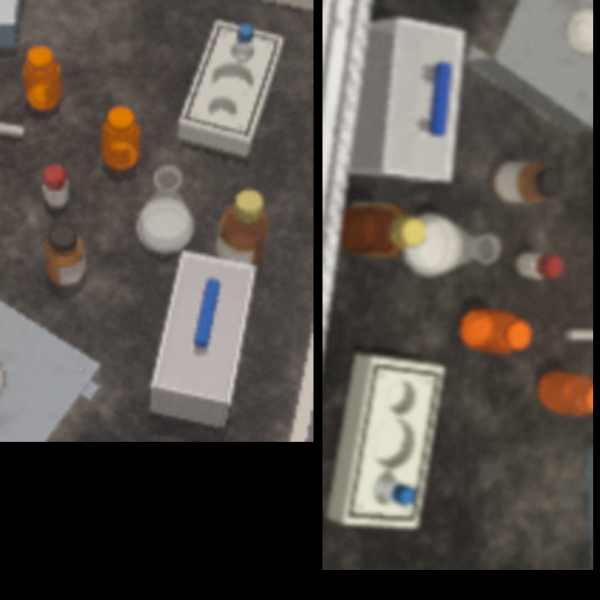

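```bash
cat > meas.py <<'E'
from h import *
def tri(c1,p1,c2,p2):
    o1,d1=ray(c1,p1);o2,d2=ray(c2,p2);d1/=np.linalg.norm(d1);d2/=np.linalg.norm(d2)
    s=np.linalg.lstsq(np.c_[d1,-d2],o2-o1,rcond=None)[0];q1=o1+s[0]*d1;q2=o2+s[1]*d2
    return (q1+q2)/2,np.linalg.norm(q1-q2)
def blob(c,roi,f):
    x0,y0,x1,y1=roi;H,S,V=[v.astype(int) for v in cv2.split(cv2.cvtColor(c['image'][y0:y1,x0:x1],cv2.COLOR_RGB2HSV))]
    m=f(H,S,V).astype(np.uint8);k,l,st,ce=cv2.connectedComponentsWithStats(m);i=1+np.argmax(st[1:,4])
    ys,xs=np.nonzero(l==i);return ce[i]+[x0,y0],np.c_[xs+x0,ys+y0]
red=lambda H,S,V:((H<4)|(H>170))&(S>120)&(V>60)
blue=lambda H,S,V:(H>98)&(H<128)&(S>110)&(V>50)
yel=lambda H,S,V:(H>20)&(H<32)&(S>120)&(V>90)
E
python3 - <<'E'
from meas import *
a=dict(np.load('scene0.npz'));b=dict(np.load('top0.npz'))
np.set_printoptions(precision=4,suppress=True)
R={'redcap':((220,180,240,205),(280,195,296,212),red),'handle':((272,222,292,255),(212,236,246,252),blue),'bluecap':((288,134,305,150),(360,248,376,262),blue),'yellow':((285,190,310,210),(266,245,286,262),yel),
'black':((224,205,240,220),(250,198,268,211),lambda H,S,V:V<48)}
for n,(r1,r2,f) in R.items():
    p1,q1=blob(a,r1,f);p2,q2=blob(b,r2,f);print(n,p1,len(q1),p2,len(q2),*tri(a,p1,b,p2))
    if n=='handle':
        for c,q in((a,q1),(b,q2)):
            w=np.array([onz(c,p,.108)[:2] for p in q],np.float32);print(' ',cv2.minAreaRect(w))
# seal
for c,(x0,y0,x1,y1) in((a,(270,132,312,186)),(b,(315,238,385,285))):
    im=cv2.resize(cv2.cvtColor(c['image'],cv2.COLOR_RGB2GRAY)[y0:y1,x0:x1],None,fx=4,fy=4,interpolation=cv2.INTER_CUBIC)
    bh=cv2.morphologyEx(im,cv2.MORPH_BLACKHAT,np.ones((15,15)))
    m=(bh>35).astype(np.uint8);k,l,st,ce=cv2.connectedComponentsWithStats(m)
    for i in 1+np.argsort(-st[1:,2]*st[1:,3])[:4]:
        ys,xs=np.nonzero(l==i);P=np.c_[(xs+.5)/4-.5+x0,(ys+.5)/4-.5+y0]
        w=np.array([onz(c,p,.0355)[:2] for p in P],np.float32);print('seal',st[i],cv2.minAreaRect(w))
    # cover top & block top outlines
E
```

```text
redcap [228.6875 191.3125] 48 [288.     203.9556] 45 [ 0.6488 -0.1169  0.0492] 0.00047468980425954013
handle [282.2947 239.5158] 95 [229.5 243. ] 106 [0.4492 0.0207 0.1013] 0.0011879418974619193
  ((0.4486341178417206, 0.023578878492116928), (0.0109572047367692, 0.06860600411891937), 2.584743022918701)
  ((0.4454698860645294, 0.01929274946451187), (0.014123533852398396, 0.06307248771190643), 2.011420726776123)
bluecap [295.7143 140.5   ] 14 [368.3333 255.6333] 30 [ 0.4897 -0.3562  0.0711] 0.001847294661184259
yellow [299. 204.] 1 [275.6707 255.0854] 82 [ 0.4306 -0.1056  0.0982] 0.006386360766786999Traceback (most recent call last):
  File "<stdin>", line 7, in <module>
  File "meas.py", line 8, in blob
    m=f(H,S,V).astype(np.uint8);k,l,st,ce=cv2.connectedComponentsWithStats(m);i=1+np.argmax(st[1:,4])
                                                                                  ~~~~~~~~~^^^^^^^^^^
    return _wrapfunc(a, 'argmax', axis=axis, out=out, **kwds)
    return bound(*args, **kwds)
ValueError: attempt to get argmax of an empty sequence
```

Run:
```python
from meas import *
a=dict(np.load('scene0.npz'));b=dict(np.load('top0.npz'))
np.set_printoptions(precision=4,suppress=True)
ga=a['image'].max(2);gb=b['image'].max(2)
print(ga[206:232,223:243]);print(gb[198:226,249:270])
for c,(x0,y0,x1,y1) in((a,(270,132,312,186)),(b,(315,238,385,285))):
    im=cv2.resize(cv2.cvtColor(c['image'],cv2.COLOR_RGB2GRAY)[y0:y1,x0:x1],None,fx=4,fy=4,interpolation=cv2.INTER_CUBIC)
    bh=cv2.morphologyEx(im,cv2.MORPH_BLACKHAT,np.ones((15,15)))
    for th in(20,35):
      k,l,st,ce=cv2.connectedComponentsWithStats((bh>th).astype(np.uint8))
      for i in 1+np.argsort(-st[1:,2]*st[1:,3])[:3]:
        ys,xs=np.nonzero(l==i);P=np.c_[(xs+.5)/4-.5+x0,(ys+.5)/4-.5+y0]
        w=np.array([onz(c,p,.0355)[:2] for p in P],np.float32);print('seal',th,st[i],cv2.minAreaRect(w))
```

```text
[[ 93  90  88  86  75  68  59  67  71  75  70  73  74  79  84  83  78  83
   84  81]
 [ 96  89  89  83  80  75  67  70  73  77  73  74  81  84  84  85  83  85
   84  81]
 [100  91  85  82  73  70  68  70  70  70  70  65  74  75  76  78  85  82
   79  79]
 [ 95  87  85  82  75  68  75  75  74  73  72  69  68  71  75  76  80  79
   78  76]
 [ 90  81  80  78  74  70  75  80  77  78  78  75  70  68  77  75  75  77
   77  73]
 [ 84  80  79  80  68  76  77  79  80  78  75  79  75  69  76  73  81  80
   78  77]
 [ 87  87  81  76  68  78  79  81  78  78  80  81  73  66  86  85  83  82
   75  75]
 [ 92  86  77  82  65  76  79  80  79  78  80  81  74  66 110  98  84  79
   73  77]
 [ 90  88  83  95  73  70  77  78  80  79  79  73  72  68 120 119  91  79
   75  77]
 [ 90  91 100  98  78  61  67  70  79  78  75  71  57  69 118 122  96  79
   78  78]
 [ 89  94 102 106  96  64  58  58  60  59  56  54  57  85 120 124 103  85
   80  76]
 [ 95  96 102 107 101  88  64  52  56  51  52  59  74  94 122 125 109  86
   77  74]
 [ 96  94 100 108 106  96  87  77  71  77  82  97  92 106 119 122 113  87
   78 
[... 4579 characters left out ...]
312)
seal 20 [ 108   61   90   51 1406] ((0.4960590600967407, -0.3194473683834076), (0.06086228787899017, 0.03140518069267273), 65.3234634399414)
seal 20 [ 55  60  49  33 706] ((0.4976813495159149, -0.2681888937950134), (0.0326714962720871, 0.021379724144935608), 65.15876007080078)
seal 35 [111  63  67  46 833] ((0.49929171800613403, -0.3148224353790283), (0.046658702194690704, 0.02718125656247139), 63.81158447265625)
seal 35 [235  61  17  90 707] ((0.4882400333881378, -0.3822190463542938), (0.007532987277954817, 0.07313746958971024), 86.08769226074219)
seal 35 [ 31  31  17  86 656] ((0.49237239360809326, -0.23923493921756744), (0.07057395577430725, 0.010042576119303703), 2.7555418014526367)
```

```bash
cat > go.py <<'E'
import sys;from h import *
from scipy.spatial.transform import Rotation as Ro
# go.py x y z [jaw_deg] : rows needed from current pose
s=get_state();q=s['orientation'];M=Ro.from_quat([q[1],q[2],q[3],q[0]]).as_matrix()
g=np.array([float(v) for v in sys.argv[1:4]]);d=M.T@(g-s['tcp_pos'])/.04
jaw=np.degrees(np.arctan2(M[1,1],M[0,1]));print('tcp',s['tcp_pos'].round(4),'jaw',round(jaw,2),'t',s['clock'],'F',s['wrist_force'].round(1),'gap',round(s['finger_gap'],4))
print('travel',d.round(3),'turn',round(np.radians(jaw-float(sys.argv[4])),3) if len(sys.argv)>4 else '')
E
python3 - <<'E'
from meas import *
np.set_printoptions(precision=4,suppress=True)
a=dict(np.load('scene0.npz'));b=dict(np.load('top0.npz'))
s=1/1.5625
print('brown cap top',onz(a,(231.9,211.5),.079),onz(b,(258.4,204.6),.079),tri(a,(231.9,211.5),b,(258.4,204.6)))
print('brown body low',onz(a,(233.0,225),.02),onz(b,(258.8,220),.012))
for n,p,q,z in(('stir',(335,462),(232,277),.315),('beaker',(378,482),(236,325),.162),('flaskrim',(421,300),(441,355),.107),('flaskbase',(418,326),(439,388),.02),('orange1',(394,270),(487,340),.079),('yellowtop',(465,314),(432,395),.108)):
    p=np.array(p)*s;q=np.array(q)*s;print(n,onz(a,p,z),onz(b,q,z),*tri(a,p,b,q))
# cover top face corners in scene crop
for p in((183,253),(256,266),(225,409),(151,398)): print(onz(a,np.array(p)/2.85+[210,130],.076))
E
python3 go.py 0.38 0.2 0.26 0
```

```text
brown cap top [ 0.6114 -0.0359  0.079 ] [ 0.6089 -0.0331  0.079 ] (array([ 0.6099, -0.034 ,  0.0799]), np.float64(0.0033287267169302246))
brown body low [ 0.6065 -0.023   0.02  ] [ 0.6026 -0.0355  0.012 ]
stir [0.538 0.272 0.315] [0.4669 0.2137 0.315 ] [0.5508 0.2515 0.2187] 0.011533890769250653
beaker [0.4951 0.2434 0.162 ] [0.4873 0.2395 0.162 ] [0.495  0.2422 0.1529] 0.0028245911087683984
flaskrim [ 0.5198 -0.1135  0.107 ] [ 0.5199 -0.1136  0.107 ] [ 0.5198 -0.1135  0.107 ] 0.00012158385202728062
flaskbase [ 0.5204 -0.1068  0.02  ] [ 0.5076 -0.115   0.02  ] [ 0.521  -0.1153  0.0021] 0.0037645936886448435
orange1 [ 0.5924 -0.1846  0.079 ] [ 0.5867 -0.1911  0.079 ] [ 0.5943 -0.1914  0.069 ] 0.00016015778563288177
yellowtop [ 0.4342 -0.1057  0.108 ] [ 0.4347 -0.1092  0.108 ] [ 0.4351 -0.1083  0.1055] 0.002489982201857367
[ 0.4874 -0.0481  0.076 ]
[ 0.4131 -0.0539  0.076 ]
[0.4099 0.1005 0.076 ]
[0.4789 0.1089 0.076 ]
tcp [0.2404 0.5218 0.1963] jaw 65.26 t 0.1 F [-0.2 -0.1 -0.4] gap 0.0855
travel [-6.537 -5.848 -1.585] turn 1.139
```

```bash
python3 -m crank '{"travel":[[-0.6,-0.6,-0.3],[-1.3,-1.2,-0.6],[-2.0,-1.8,-0.9],[-2.7,-2.4,-1.2],[-3.3,-3.0,-1.5]],"turn":[0.11,0.23,0.34,0.45,0.57]}' 50 40; python3 go.py 0.4 0.1 0.26 0; cat > go2.sh <<'E'
E
rm go2.sh
```

```text
clock: 0.52
tcp_pos: [0.3107, 0.3563, 0.2571]
orientation: [0.0, 0.483, 0.876, -0.0]
wrist_force: [-0.2, 0.6, -0.5]
finger_gap: 0.0502
tcp [0.3107 0.3563 0.2571] jaw 32.3 t 0.5167 F [-0.2  0.6 -0.5] gap 0.0502
travel [-6.609 -1.535 -0.068] turn 0.564
```

```bash
python3 -m crank '{"travel":[[-0.8,-0.2,0],[-1.6,-0.4,0],[-2.4,-0.6,0],[-3.2,-0.75,0],[-4.0,-0.9,0]],"turn":[0.11,0.23,0.34,0.45,0.56]}'; python3 go.py 0.61 -0.035 0.16 0
```

```text
clock: 0.93
tcp_pos: [0.3661, 0.2023, 0.2569]
orientation: [-0.0, 0.706, 0.708, -0.0]
wrist_force: [0.7, -0.4, 0.6]
finger_gap: 0.05
tcp [0.3661 0.2023 0.2569] jaw 0.22 t 0.9333 F [ 0.7 -0.4  0.6] gap 0.05
travel [-5.955  6.076  2.422] turn 0.004
```

```bash
python3 -m crank '{"travel":[[-0.8,0.3,0],[-1.6,0.8,0],[-2.3,1.4,0],[-3.0,2.0,0],[-3.6,2.6,0]],"turn":[0,0,0,0,0]}'; python3 -m crank '{"travel":[[-0.5,0.7,0.2],[-1.0,1.4,0.6],[-1.5,2.1,1.1],[-2.0,2.8,1.7],[-2.35,3.48,2.4]],"turn":[0,0,0,0,0]}' ;python3 -m crank '{"travel":[[0,0,0]],"turn":[0]}'; python3 go.py 0.61 -0.035 0.16 0
python3 - <<'E'
from meas import *
a=cam('scene');b=cam('top');np.savez('s1.npz',**a);np.savez('t1.npz',**b)
A=cv2.resize(a['image'][150:290,190:320],None,fx=4,fy=4,interpolation=cv2.INTER_CUBIC)
B=cv2.resize(b['image'][170:280,220:290],None,fx=4,fy=4,interpolation=cv2.INTER_CUBIC)
im=np.zeros((560,800,3),np.uint8);im[:,:520]=A;im[:440,520:]=B;save(im,'v4.png')
E
```

```text
clock: 1.35
tcp_pos: [0.4721, 0.0587, 0.257]
orientation: [-0.0, 0.704, 0.71, -0.0]
wrist_force: [0.5, 0.6, -0.5]
finger_gap: 0.0497
clock: 1.77
tcp_pos: [0.6133, -0.034, 0.1607]
orientation: [0.001, 0.704, 0.71, 0.0]
wrist_force: [0.5, 0.2, 0.1]
finger_gap: 0.0501
clock: 1.85
tcp_pos: [0.6122, -0.0347, 0.1519]
orientation: [-0.004, 0.705, 0.709, -0.003]
wrist_force: [-1.0, -0.0, -2.3]
finger_gap: 0.0497
tcp [ 0.6122 -0.0347  0.1519] jaw 0.33 t 1.85 F [-1.  -0.  -2.3] gap 0.0497
travel [-0.007 -0.057 -0.202] turn 0.006
```

View pics/v4.png

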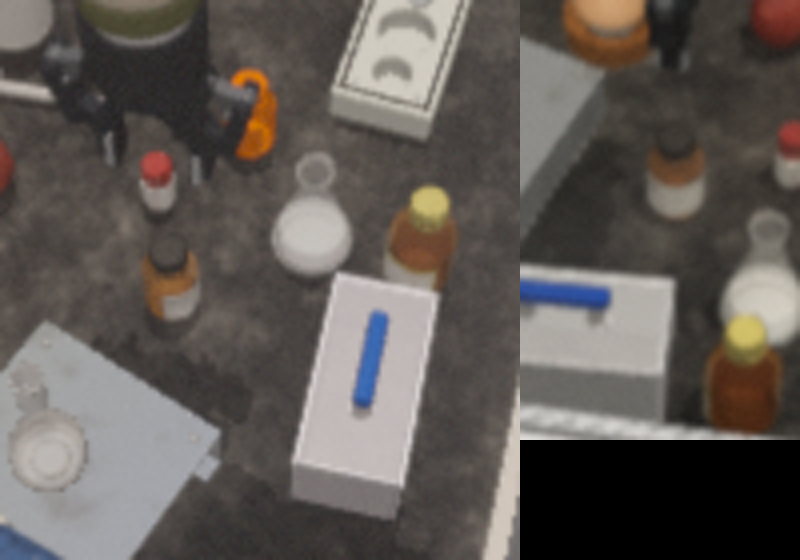

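Picture 4 shows the fingers above the brown bottle. Their tips are at scene crop (112,158) and (197,178), and the bottle's black cap is at (168,248). I'll check the tool against its projection.

Run:
```python
from meas import *
a=dict(np.load('s1.npz'));b=dict(np.load('t1.npz'))
for dx in(-.028,0,.028): print((proj(a,[.6122+dx,-.0347,.152])-[190,150])*4,(proj(b,[.6122+dx,-.0347,.152])-[220,170])*4+[520,0])
print((proj(a,[.61,-.035,.079])-[190,150])*4,(proj(b,[.61,-.035,.079])-[220,170])*4+[520,0])
```

```text
[200.34185379 204.67829619] [670.65435241 101.57627098]
[161.23038657 195.01261795] [676.99202698  71.01877893]
[122.44088549 185.42312473] [683.17189398  41.22231691]
[169.02550758 247.45382492] [676.47948728 137.53907979]
```

```bash
python3 -m crank '{"travel":[[0,-0.03,0.2],[0,-0.05,0.5],[0,-0.05,1.0],[0,-0.05,1.0],[0,-0.05,1.0]],"turn":[0,0,0,0,0]}';python3 go.py 0.61 -0.035 0.055 0
python3 - <<'E'
from meas import *
a=cam('scene');b=cam('top');np.savez('s2.npz',**a);np.savez('t2.npz',**b)
T=get_state()['tcp_pos']
A=cv2.resize(a['image'][170:240,200:260],None,fx=7,fy=7,interpolation=cv2.INTER_CUBIC)
B=cv2.resize(b['image'][170:240,230:285],None,fx=7,fy=7,interpolation=cv2.INTER_CUBIC)
save(np.hstack([A,B]),'v5.png')
for dx in(-.028,0,.028): print((proj(a,T+[dx,0,0])-[200,170])*7,(proj(b,T+[dx,0,0])-[230,170])*7+[420,0])
E
```

```text
clock: 2.37
tcp_pos: [0.6083, -0.031, 0.1222]
orientation: [-0.0, 0.704, 0.711, 0.0]
wrist_force: [0.6, -0.4, 0.9]
finger_gap: 0.05
tcp [ 0.6083 -0.031   0.1222] jaw 0.58 t 2.3667 F [ 0.6 -0.4  0.9] gap 0.05
travel [-0.101  0.041  1.68 ] turn 0.01
[285.67372737 262.99867704] [604.78003267 226.03728239]
[218.6823532  246.27293409] [615.81620352 172.75670794]
[152.22844786 229.67329923] [626.58164355 120.78342765]
```

View pics/v5.png

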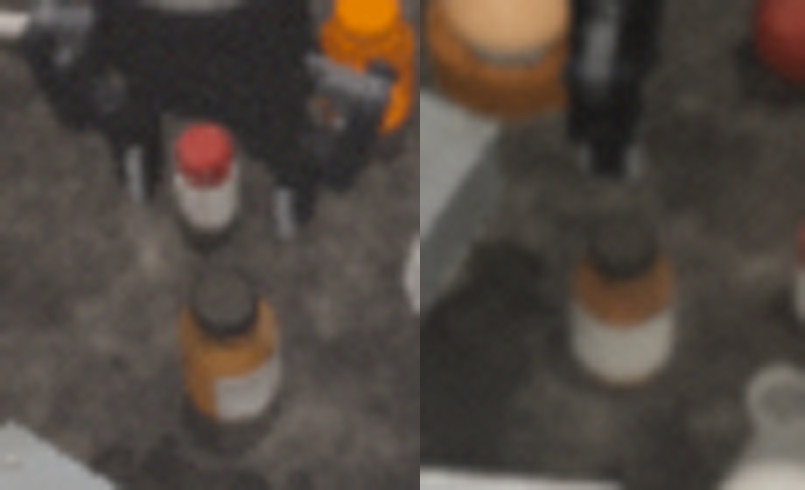

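Run:
```python
from meas import *
a=dict(np.load('s2.npz'));b=dict(np.load('t2.npz'))
np.set_printoptions(precision=4,suppress=True)
P=lambda p:np.array(p)/7+[200,170]
Q=lambda p:(np.array(p)-[420,0])/7+[230,170]
print(tri(a,P((287,236)),b,Q((605,178))))
print('mid at z',[onz(a,P((214,216)),z) for z in(.13,.145)])
print('cap',onz(a,P((223,297)),.079),onz(b,Q((625,238)),.079))
for i in range(3):
  s=get_state();print(s['clock'],s['tcp_pos'])
  cam('top')
```

```text
(array([ 0.5814, -0.03  ,  0.1515]), np.float64(0.004862707337077631))
mid at z [array([ 0.6145, -0.0408,  0.13  ]), array([ 0.6111, -0.0324,  0.145 ])]
cap [ 0.6105 -0.0329  0.079 ] [ 0.6115 -0.0353  0.079 ]
2.4667 [ 0.6099 -0.0315  0.1234]
2.5167 [ 0.6102 -0.0317  0.1234]
2.5667 [ 0.6103 -0.0318  0.1232]
```

```bash
python3 -m crank '{"travel":[[-0.04,0.02,0.4],[-0.08,0.02,0.8],[-0.08,0.02,1.2],[-0.08,0.02,1.6],[-0.08,0.02,1.7]],"turn":[0,0,0,0,0]}';python3 -m crank '{"travel":[[0,0,0],[0,0,0],[0,0,0]],"turn":[0,0,0]}'; python3 go.py 0.61 -0.035 0.053 0
python3 - <<'E'
from meas import *
a=cam('scene');b=cam('top')
T=get_state()['tcp_pos']
A=cv2.resize(a['image'][180:240,200:260],None,fx=7,fy=7,interpolation=cv2.INTER_CUBIC)
B=cv2.resize(b['image'][180:240,230:285],None,fx=7,fy=7,interpolation=cv2.INTER_CUBIC)
save(np.hstack([A,B]),'v6.png')
for dx in(-.028,0,.028): print((proj(a,T+[dx,0,0])-[200,180])*7,(proj(b,T+[dx,0,0])-[230,180])*7+[420,0])
E
```

```text
clock: 3.03
tcp_pos: [0.609, -0.035, 0.0512]
orientation: [-0.001, 0.704, 0.71, -0.001]
wrist_force: [-0.2, 0.3, -0.5]
finger_gap: 0.0502
clock: 3.28
tcp_pos: [0.6114, -0.0353, 0.0546]
orientation: [0.001, 0.704, 0.71, 0.001]
wrist_force: [-0.8, 0.3, 0.1]
finger_gap: 0.0501
tcp [ 0.6114 -0.0353  0.0546] jaw 0.52 t 3.2833 F [-0.8  0.3  0.1] gap 0.0501
travel [ 0.008 -0.034  0.04 ] turn 0.009
[288.80848819 266.01241728] [614.23930741 256.52453262]
[225.51400263 249.94492718] [624.75632149 204.00175012]
[162.69666034 233.98776104] [635.02475367 152.7204904 ]
```

View pics/v6.png

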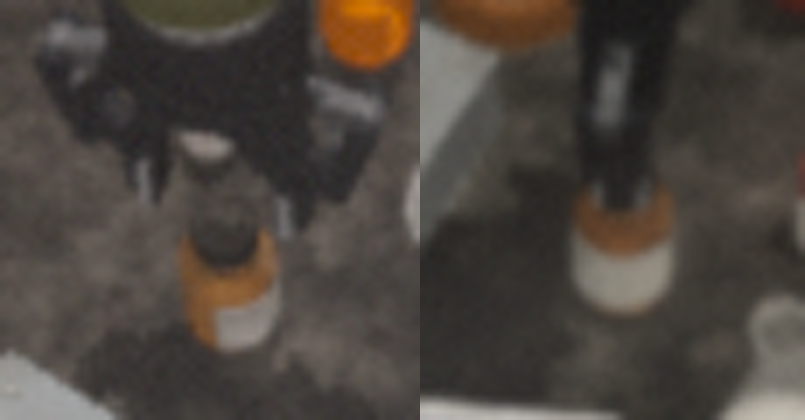

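The finger ends look 25 mm or more above the reported TCP in both views. A gentle close at this height will show whether the pads are on the cap: 30 mm if they are, 0 if not.

```bash
python3 -m crank '{"travel":[[0,0,0],[0,0,0],[0,0,0],[0,0,0],[0,0,0]],"turn":[0,0,0,0,0]}' 24 20;  python3 go.py 0.61 -0.035 0.053 0
python3 - <<'E'
from meas import *
a=cam('scene');b=cam('top')
A=cv2.resize(a['image'][180:240,200:260],None,fx=7,fy=7,interpolation=cv2.INTER_CUBIC)
B=cv2.resize(b['image'][180:240,230:285],None,fx=7,fy=7,interpolation=cv2.INTER_CUBIC)
save(np.hstack([A,B]),'v7.png')
E
```

```text
clock: 3.8
tcp_pos: [0.6103, -0.0351, 0.0532]
orientation: [-0.0, 0.704, 0.71, 0.0]
wrist_force: [-0.6, -0.3, 0.5]
finger_gap: 0.0241
tcp [ 0.6103 -0.0351  0.0532] jaw 0.52 t 3.8 F [-0.6 -0.3  0.5] gap 0.0241
travel [ 0.003 -0.008  0.005] turn 0.009
```

The fingers closed to 24 mm without touching the 30 mm cap, so the images are right. I'll find the tip height by touching down gently on the cap's top, known to be at 0.079.

```bash
for i in 1 2 3 4; do python3 -m crank '{"travel":[[0,0,0.04],[0,0,0.08],[0,0,0.08]],"turn":[0,0,0]}' | egrep 'tcp|force'; done
python3 - <<'E'
from meas import *
a=dict(np.load('s2.npz'));b=dict(np.load('t2.npz'))
print(tri(a,np.array((287,235))/7+[200,180],b,(np.array((622,210))-[420,0])/7+[230,180]))
E
```

```text
tcp_pos: [0.61, -0.0351, 0.0494]
wrist_force: [-0.2, -0.1, 0.0]
tcp_pos: [0.6101, -0.0351, 0.0463]
wrist_force: [0.5, -0.4, 0.1]
tcp_pos: [0.6107, -0.0352, 0.0439]
wrist_force: [0.0, 0.7, 1.1]
tcp_pos: [0.6113, -0.0354, 0.0437]
wrist_force: [-5.2, 0.8, 19.0]
(array([ 0.5849471 , -0.03668145,  0.08220217]), np.float64(0.004295931598671796))
```

```bash
python3 -m crank '{"travel":[[0,0,-0.05],[0,0,-0.05]],"turn":[0,0]}' | egrep 'tcp|force';python3 - <<'E'
from meas import *
a=cam('scene');b=cam('top')
A=cv2.resize(a['image'][160:240,195:265],None,fx=6,fy=6,interpolation=cv2.INTER_CUBIC)
B=cv2.resize(b['image'][160:240,230:290],None,fx=6,fy=6,interpolation=cv2.INTER_CUBIC)
save(np.clip(np.hstack([A,B]).astype(float)*1.5,0,255).astype(np.uint8),'v8.png')
s=get_state();print(s['wrist_force'],s['ft_torque'],s['joint_pos'],s['tcp_pos'])
E
```

```text
tcp_pos: [0.6111, -0.0353, 0.0437]
wrist_force: [-1.9, 0.9, 12.5]
[-1.79288219  0.94043713  9.97295906] [ 0.12033444  0.45575377 -0.03092137] [-1.88767471e-01  4.65651960e-01 -1.14170430e-01  9.88764082e-01
  7.10107546e-05  1.37302299e+00] [ 0.6111274  -0.03528004  0.04375373]
```

View pics/v8.png

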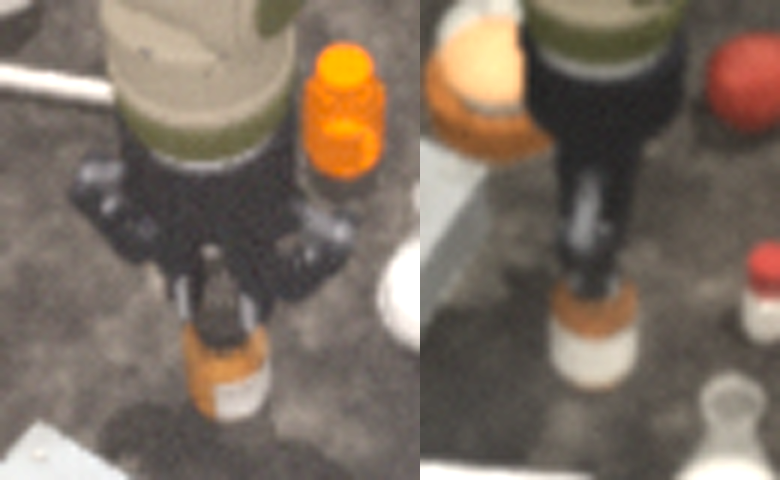

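Picture 8: the pad ends sit at about (182,315) and (250,332), right on the cap's top, where the cap should project at (221,309). Together with the contact, this puts the real tip about 35 mm above the reported TCP. To test it, I'll go up, open, lower around the cap and close. A gap of 30 would mean the cap, 43 the body.

```bash
python3 -m crank '{"travel":[[0,0,-0.1],[0,0,-0.2],[0,0,-0.2]],"turn":[0,0,0]}' | egrep 'tcp|force'; python3 -m crank '{"travel":[[0,0,0],[0,0,0],[0,0,0],[0,0,0],[0,0,0]],"turn":[0,0,0,0,0]}' 60 30| egrep 'tcp|force|gap'; python3 go.py 0.61 -0.035 0.02 0
```

```text
tcp_pos: [0.6107, -0.0352, 0.0507]
wrist_force: [0.3, -0.3, -0.5]
tcp_pos: [0.6101, -0.0351, 0.05]
wrist_force: [0.1, 0.8, -0.4]
finger_gap: 0.06
tcp [ 0.6101 -0.0351  0.05  ] jaw 0.51 t 5.8333 F [ 0.1  0.8 -0.4] gap 0.06
travel [ 0.003 -0.003  0.751] turn 0.009
```

```bash
python3 -m crank '{"travel":[[0,0,0.15],[0,0,0.3],[0,0,0.45],[0,0,0.6],[0,0,0.75]],"turn":[0,0,0,0,0]}'| egrep 'tcp|force'; python3 -m crank '{"travel":[[0,0,0],[0,0,0],[0,0,0],[0,0,0],[0,0,0]],"turn":[0,0,0,0,0]}' 20 30| egrep 'tcp|force|gap';python3 -m crank '{"travel":[[0,0,0],[0,0,0]],"turn":[0,0]}' | egrep 'tcp|force|gap'
```

```text
tcp_pos: [0.61, -0.0351, 0.0193]
wrist_force: [0.5, 0.0, -0.7]
tcp_pos: [0.6106, -0.0352, 0.0206]
wrist_force: [0.2, 0.9, -0.7]
finger_gap: 0.0287
tcp_pos: [0.6104, -0.0351, 0.0205]
wrist_force: [-0.7, -0.2, 0.1]
finger_gap: 0.029
```

Gap 29, so it's the cap, and the offset holds. In the hole, reported z should be 0.0205 + 0.015 = 0.0355. Lift and carry.

```bash
python3 -m crank '{"travel":[[0,0,-0.3],[0,0,-0.9],[0,0,-1.7],[0,0,-2.6],[0,0,-3.3]],"turn":[0,0,0,0,0]}' 20 40| egrep 'tcp|force|gap';python3 go.py 0.4918 -0.3116 0.16 -2.5;python3 -m crank '{"travel":[[-0.7,-0.2,-0.1],[-1.5,-0.6,-0.2],[-2.3,-1.0,-0.2],[-3.1,-1.4,-0.2],[-3.9,-1.7,-0.2]],"turn":[0.01,0.02,0.03,0.04,0.05]}'| egrep 'tcp|force|gap';python3 go.py 0.4918 -0.3116 0.16 -2.5
```

```text
tcp_pos: [0.6106, -0.0352, 0.1549]
wrist_force: [1.7, -0.4, -0.3]
finger_gap: 0.0288
tcp [ 0.6106 -0.0352  0.1549] jaw 0.52 t 7.25 F [ 1.7 -0.4 -0.3] gap 0.0288
travel [-6.884 -3.032 -0.13 ] turn 0.053
tcp_pos: [0.5425, -0.1928, 0.1608]
wrist_force: [0.4, 0.1, -1.7]
finger_gap: 0.0283
tcp [ 0.5425 -0.1928  0.1608] jaw -2.35 t 7.6667 F [ 0.4  0.1 -1.7] gap 0.0283
travel [-3.02  -1.145  0.019] turn 0.003
```

```bash
python3 -m crank '{"travel":[[-0.8,-0.3,0],[-1.6,-0.6,0],[-2.3,-0.9,0.2],[-2.8,-1.1,0.6],[-3.02,-1.15,1.2]],"turn":[0,0,0,0,0]}'| egrep 'tcp|force|gap';python3 -m crank '{"travel":[[0,0,0.2],[0,0,0.4],[0,0,0.4],[0,0,0.4]],"turn":[0,0,0,0]}'| egrep 'tcp|force|gap';python3 go.py 0.4918 -0.3116 0.06 -2.5
python3 - <<'E'
from meas import *
a=cam('scene');b=cam('top');np.savez('s3.npz',**a);np.savez('t3.npz',**b)
A=cv2.resize(a['image'][125:190,262:322],None,fx=6.5,fy=6.5,interpolation=cv2.INTER_CUBIC)
B=cv2.resize(b['image'][225:290,315:375],None,fx=6.5,fy=6.5,interpolation=cv2.INTER_CUBIC)
save(np.clip(np.hstack([A,B]).astype(float)*1.3,0,255).astype(np.uint8),'v9.png')
E
```

```text
tcp_pos: [0.4928, -0.3148, 0.1142]
wrist_force: [1.3, 0.3, -0.8]
finger_gap: 0.0289
tcp_pos: [0.4932, -0.3095, 0.0966]
wrist_force: [0.4, 0.3, -0.5]
finger_gap: 0.029
tcp [ 0.4932 -0.3095  0.0966] jaw -2.27 t 8.4167 F [ 0.4  0.3 -0.5] gap 0.029
travel [-0.055 -0.033  0.915] turn 0.004
```

View pics/v9.png

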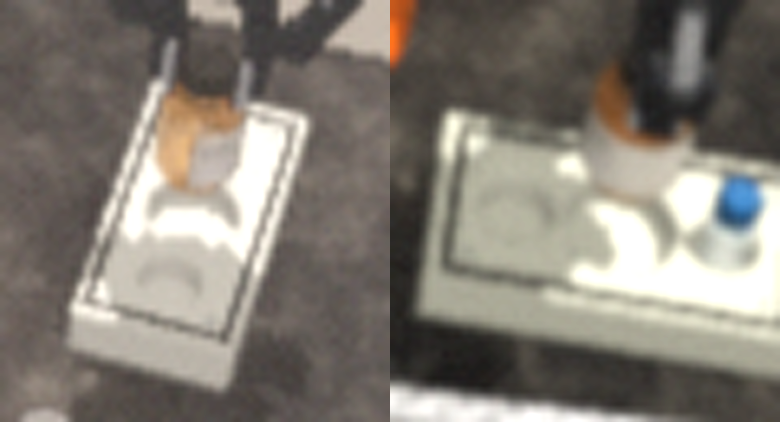

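Run:
```python
from meas import *
a=dict(np.load('s3.npz'));b=dict(np.load('t3.npz'))
t=np.linspace(0,6.28,60)
for x,y in((.4932,-.3095),(.4918,-.3116)):
  for c,o,k in((a,(262,125),0),(b,(315,225),390)):
    P=np.array([(proj(c,[x+.0215*np.cos(s),y+.0215*np.sin(s),.076])-o)*6.5+[k,0] for s in t]); print(x,y,P.min(0).round(),P.max(0).round())
for c,o,k in((a,(262,125),0),(b,(315,225),390)):
    P=np.array([(proj(c,[.4918+.024*np.cos(s),-.3116+.024*np.sin(s),.035])-o)*6.5+[k,0] for s in t]); print('hole',P.min(0).round(),P.max(0).round())
```

```text
0.4932 -0.3095 [152. 130.] [237. 197.]
0.4932 -0.3095 [577. 126.] [680. 213.]
0.4918 -0.3116 [155. 128.] [241. 195.]
0.4918 -0.3116 [582. 130.] [685. 216.]
hole [144. 174.] [237. 248.]
hole [563. 177.] [675. 273.]
```

Picture 9: the bottle base spans scene x 158–241 and top x 585–692, which puts the bottle about 3 mm to -y of the TCP, i.e. over the hole. The hole rim agrees with my projection (144–237 scene, right edge 675 top). Lower straight down.

```bash
python3 -m crank '{"travel":[[0,0,0.2],[0,0,0.4],[0,0,0.6],[0,0,0.8],[0,0,0.9]],"turn":[0,0,0,0,0]}'| egrep 'tcp|force|gap';for i in 1 2 3; do python3 -m crank '{"travel":[[0,0,0.05],[0,0,0.1],[0,0,0.15],[0,0,0.15]],"turn":[0,0,0,0]}'| egrep 'tcp|force|gap'; done
```

```text
tcp_pos: [0.492, -0.3098, 0.0585]
wrist_force: [0.3, 1.1, -0.5]
finger_gap: 0.0287
tcp_pos: [0.4928, -0.3106, 0.0541]
wrist_force: [0.2, -0.4, -0.7]
finger_gap: 0.0287
tcp_pos: [0.4927, -0.3106, 0.048]
wrist_force: [0.6, 0.6, -0.3]
finger_gap: 0.0285
tcp_pos: [0.4926, -0.3105, 0.0418]
wrist_force: [0.0, -0.7, -2.3]
finger_gap: 0.0286
```

```bash
python3 -m crank '{"travel":[[0,0,0.05],[0,0,0.1],[0,0,0.1]],"turn":[0,0,0]}'| egrep 'tcp|force|gap';python3 -m crank '{"travel":[[0,0,0.03],[0,0,0.05],[0,0,0.05]],"turn":[0,0,0]}'| egrep 'tcp|force|gap'
```

```text
tcp_pos: [0.4927, -0.3105, 0.0379]
wrist_force: [-1.1, -1.1, -1.5]
finger_gap: 0.0286
tcp_pos: [0.4928, -0.3106, 0.0362]
wrist_force: [-0.1, -0.2, -1.1]
finger_gap: 0.0285
```

Within 1 mm of the floor. Release it, go up, then off to the white vial.

```bash
python3 -m crank '{"travel":[[0,0,0.02],[0,0,0.02],[0,0,0.02]],"turn":[0,0,0]}' 50 | egrep 'tcp|force|gap';python3 -m crank '{"travel":[[0,0,-0.2],[0,0,-0.8],[0,0,-1.6],[0,0,-2.4],[0,0,-3.2]],"turn":[0,0,0,0,0]}'| egrep 'tcp|force|gap'; python3 go.py 0.649 -0.117 0.13 0
```

```text
tcp_pos: [0.4929, -0.3103, 0.0355]
wrist_force: [0.4, 0.4, -0.2]
finger_gap: 0.05
tcp_pos: [0.4926, -0.3102, 0.1655]
wrist_force: [1.0, -1.2, -0.6]
finger_gap: 0.0504
tcp [ 0.4926 -0.3102  0.1655] jaw -2.34 t 11.1 F [ 1.  -1.2 -0.6] gap 0.0504
travel [4.986 3.709 0.888] turn -0.041
```

```bash
python3 -m crank '{"travel":[[0.8,0.6,0],[1.7,1.2,0],[2.5,1.8,0],[3.3,2.4,0],[4.0,3.0,0]],"turn":[0,-0.01,-0.02,-0.03,-0.04]}'| egrep 'tcp|force|gap';python3 go.py 0.65 -0.118 0.1 0
```

```text
tcp_pos: [0.6203, -0.1535, 0.1647]
wrist_force: [1.0, -0.8, 0.4]
finger_gap: 0.0497
tcp [ 0.6203 -0.1535  0.1647] jaw -0.01 t 11.5167 F [ 1.  -0.8  0.4] gap 0.0497
travel [0.886 0.741 1.619] turn -0.0
```

```bash
python3 -m crank '{"travel":[[0.4,0.3,0.3],[0.7,0.6,0.9],[0.89,0.74,1.6],[0.89,0.74,2.0],[0.89,0.74,2.0]],"turn":[0,0,0,0,0]}'| egrep 'tcp|force|gap';python3 -m crank '{"travel":[[0,0,0],[0,0,0],[0,0,0]],"turn":[0,0,0]}'| egrep 'tcp|force|gap';python3 go.py 0.65 -0.118 -0.008 0
python3 - <<'E'
from meas import *
np.set_printoptions(precision=4,suppress=True)
a=cam('scene');b=cam('top');np.savez('s4.npz',**a);np.savez('t4.npz',**b)
for c,r in((a,(215,178,245,206)),(b,(275,190,300,215))):
    p,q=blob(c,r,red);print(p,len(q),q.min(0),q.max(0))
# brown bottle in the hole: dark cap over white block
E
```

```text
tcp_pos: [0.6464, -0.1181, 0.0795]
wrist_force: [0.1, 0.2, -0.8]
finger_gap: 0.0499
tcp_pos: [0.65, -0.1209, 0.0858]
wrist_force: [0.2, -1.0, 0.7]
finger_gap: 0.0499
tcp [ 0.65   -0.1209  0.0858] jaw -0.1 t 12.1833 F [ 0.2 -1.   0.7] gap 0.0499
travel [ 0.074 -0.008  2.346] turn -0.002
[228.7447 191.3404] 47 [225 188] [232 195]
[288.2444 204.0222] 45 [285 200] [292 208]
```

```bash
python3 -m crank '{"travel":[[0.05,0,0.5],[0.07,0,1.0],[0.07,0,1.5],[0.07,0,1.9],[0.07,0,2.2]],"turn":[0,0,0,0,0]}'| egrep 'tcp|force|gap';python3 -m crank '{"travel":[[0,0,0.1],[0,0,0.15],[0,0,0.15],[0,0,0.15]],"turn":[0,0,0,0]}'| egrep 'tcp|force|gap';python3 -m crank '{"travel":[[0,0,0],[0,0,0],[0,0,0],[0,0,0],[0,0,0]],"turn":[0,0,0,0,0]}' 18 30| egrep 'tcp|force|gap';python3 -m crank '{"travel":[[0,0,0],[0,0,0]],"turn":[0,0]}' | egrep 'tcp|force|gap'
```

```text
tcp_pos: [0.6487, -0.1175, -0.005]
wrist_force: [-0.1, -0.2, -1.0]
finger_gap: 0.0502
tcp_pos: [0.6498, -0.1176, -0.0093]
wrist_force: [0.9, 0.1, 0.3]
finger_gap: 0.0501
tcp_pos: [0.6497, -0.1175, -0.0094]
wrist_force: [-1.3, -0.3, 6.4]
finger_gap: 0.0254
tcp_pos: [0.6496, -0.1174, -0.0094]
wrist_force: [-0.7, -0.7, 6.0]
finger_gap: 0.025
```

```bash
python3 -m crank '{"travel":[[0,0,-0.3],[0,0,-0.9],[0,0,-1.7],[0,0,-2.6],[0,0,-3.3]],"turn":[0,0,0,0,0]}' 18 40| egrep 'tcp|force|gap';python3 -m crank '{"travel":[[-0.6,-0.6,-0.1],[-1.2,-1.2,-0.2],[-1.8,-1.9,-0.2],[-2.4,-2.5,-0.2],[-3.0,-3.1,-0.2]],"turn":[0.0,0.01,0.02,0.03,0.04]}'| egrep 'tcp|force|gap';python3 go.py 0.4938 -0.2656 0.11 -2.5
```

```text
tcp_pos: [0.649, -0.1172, 0.1244]
wrist_force: [0.8, -1.4, -0.3]
finger_gap: 0.0248
tcp_pos: [0.5234, -0.2377, 0.1302]
wrist_force: [-0.2, -0.3, -0.1]
finger_gap: 0.0249
tcp [ 0.5234 -0.2377  0.1302] jaw -2.34 t 14.45 F [-0.2 -0.3 -0.1] gap 0.0249
travel [-0.728 -0.71   0.505] turn 0.003
```

```bash
python3 -m crank '{"travel":[[-0.4,-0.4,0],[-0.7,-0.68,0],[-0.73,-0.7,0.4],[-0.73,-0.7,0.8],[-0.73,-0.7,1.2]],"turn":[0,0,0,0,0]}' | egrep 'tcp|force|gap';python3 -m crank '{"travel":[[0,0,0.3],[0,0,0.3],[0,0,0.3],[0,0,0.3]],"turn":[0,0,0,0]}'| egrep 'tcp|force|gap';python3 go.py 0.4938 -0.2656 0.06 -2.5
python3 - <<'E'
from meas import *
np.set_printoptions(precision=4,suppress=True)
a=cam('scene');b=cam('top');np.savez('s5.npz',**a);np.savez('t5.npz',**b)
T=get_state()['tcp_pos']
A=cv2.resize(a['image'][125:190,262:322],None,fx=6.5,fy=6.5,interpolation=cv2.INTER_CUBIC)
B=cv2.resize(b['image'][225:290,315:375],None,fx=6.5,fy=6.5,interpolation=cv2.INTER_CUBIC)
save(np.clip(np.hstack([A,B]).astype(float)*1.2,0,255).astype(np.uint8),'v10.png')
t=np.linspace(0,6.28,60)
for n,x,y,z,r in(('vial base',T[0],T[1],T[2]+.0094,.0125),('hole',.4938,-.2666,.035,.016),('brown cap top',.4918,-.3116,.094,.015)):
  for c,o,k in((a,(262,125),0),(b,(315,225),390)):
    P=np.array([(proj(c,[x+r*np.cos(s),y+r*np.sin(s),z])-o)*6.5+[k,0] for s in t]); print(n,P.min(0).round(),P.max(0).round())
E
```

```text
tcp_pos: [0.4953, -0.2658, 0.0819]
wrist_force: [-0.0, 0.7, -0.7]
finger_gap: 0.0249
tcp_pos: [0.496, -0.2654, 0.0705]
wrist_force: [0.1, -0.6, -0.3]
finger_gap: 0.0253
tcp [ 0.496  -0.2654  0.0705] jaw -2.34 t 15.2 F [ 0.1 -0.6 -0.3] gap 0.0253
travel [-0.008 -0.055  0.262] turn 0.003
vial base [144. 204.] [195. 244.]
vial base [496. 119.] [555. 169.]
hole [136. 252.] [199. 303.]
hole [477. 175.] [552. 238.]
brown cap top [171. 114.] [232. 162.]
brown cap top [604. 119.] [676. 180.]
```

View pics/v10.png

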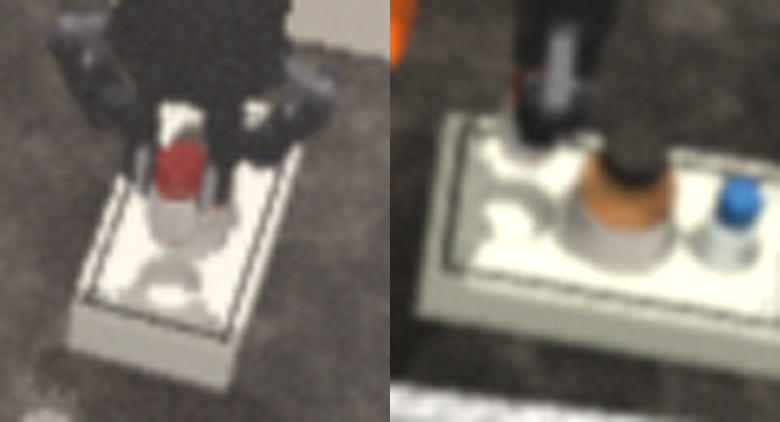

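Picture 10: the brown bottle stands in the middle hole with its cap where predicted. The white vial's base is at about (176,235) scene and (530,150) top, within about 2 mm of its predicted place above the hole. I'll shift 1 mm in -x and lower.

```bash
python3 -m crank '{"travel":[[0,-0.03,0.2],[0,-0.03,0.4],[0,-0.03,0.6],[0,-0.03,0.8],[0,-0.03,0.95]],"turn":[0,0,0,0,0]}'| egrep 'tcp|force|gap';for i in 1 2 3; do python3 -m crank '{"travel":[[0,0,0.05],[0,0,0.1],[0,0,0.15],[0,0,0.15]],"turn":[0,0,0,0]}'| egrep 'tcp|force|gap'; done
```

```text
tcp_pos: [0.4938, -0.2646, 0.03]
wrist_force: [-0.3, 0.6, -0.6]
finger_gap: 0.025
tcp_pos: [0.4944, -0.2651, 0.0253]
wrist_force: [0.3, -0.0, -0.8]
finger_gap: 0.0248
tcp_pos: [0.4942, -0.2649, 0.0192]
wrist_force: [-0.7, 1.4, 0.3]
finger_gap: 0.0247
tcp_pos: [0.4941, -0.2649, 0.013]
wrist_force: [-0.4, -0.1, -0.0]
finger_gap: 0.0249
```

```bash
python3 -m crank '{"travel":[[0,0,0.05],[0,0,0.1],[0,0,0.15],[0,0,0.17],[0,0,0.17]],"turn":[0,0,0,0,0]}'| egrep 'tcp|force|gap'; python3 -m crank '{"travel":[[0,0,0],[0,0,0],[0,0,0]],"turn":[0,0,0]}' 50 | egrep 'tcp|force|gap';python3 -m crank '{"travel":[[0,0,-0.2],[0,0,-0.8],[0,0,-1.6],[0,0,-2.4],[0,0,-3.2]],"turn":[0,0,0,0,0]}'| egrep 'tcp|force|gap'; python3 go.py 0.449 0.022 0.2 2.3
```

```text
tcp_pos: [0.4942, -0.2649, 0.0064]
wrist_force: [-0.1, -0.3, -0.0]
finger_gap: 0.0247
tcp_pos: [0.4946, -0.2652, 0.0069]
wrist_force: [-1.1, 0.3, 0.6]
finger_gap: 0.0504
tcp_pos: [0.4941, -0.2649, 0.1367]
wrist_force: [0.7, -1.0, -1.0]
finger_gap: 0.05
tcp [ 0.4941 -0.2649  0.1367] jaw -2.35 t 17.8 F [ 0.7 -1.  -1. ] gap 0.05
travel [ 7.12  -1.422 -1.581] turn -0.081
```

```bash
python3 -m crank '{"travel":[[0.8,-0.1,-0.1],[1.7,-0.3,-0.2],[2.6,-0.5,-0.2],[3.5,-0.7,-0.2],[4.3,-0.9,-0.2]],"turn":[-0.01,-0.03,-0.05,-0.07,-0.08]}'| egrep 'tcp|force|gap'; python3 go.py 0.449 0.022 0.13 2.3
python3 - <<'E'
from meas import *
np.set_printoptions(precision=4,suppress=True)
a=cam('scene');b=cam('top')
L=[]
for c,r in((a,(268,218,296,258)),(b,(208,234,250,254))):
    p,q=blob(c,r,lambda H,S,V:(H>98)&(H<128)&(S>90)&(V>50));q=q.astype(float);u=np.linalg.svd(q-q.mean(0),full_matrices=False)[2][0];u*=np.sign(u[0]+u[1])
    s=(q-q.mean(0))@u;e1=q.mean(0)+u*(s.min()-.5);e2=q.mean(0)+u*(s.max()+.5)
    w1,w2=onz(c,e1,.104),onz(c,e2,.104);print(len(q),w1,w2,'mid',(w1+w2)/2,'len',np.linalg.norm(w1-w2),'yaw',np.degrees(np.arctan2(*(w2-w1)[1::-1])))
    # samples: caps
for n,x,y in(('red',.4938,-.2666),):
    p,_=blob(a,(280,150,300,172),red);q,_=blob(b,(325,235,345,262),red);print('redcap',tri(a,p,b,q))
p,_=blob(a,(288,134,305,150),blue);q,_=blob(b,(360,248,376,262),blue);print('bluecap',tri(a,p,b,q))
save(np.hstack([cv2.resize(a['image'][125:190,262:322],None,fx=6.5,fy=6.5,interpolation=cv2.INTER_CUBIC),cv2.resize(b['image'][225:290,315:375],None,fx=6.5,fy=6.5,interpolation=cv2.INTER_CUBIC)]),'v11.png')
E
```

```text
tcp_pos: [0.465, -0.0901, 0.1437]
wrist_force: [0.8, -0.6, -0.5]
finger_gap: 0.0499
tcp [ 0.465  -0.0901  0.1437] jaw 2.28 t 18.2167 F [ 0.8 -0.6 -0.5] gap 0.0499
travel [ 2.816 -0.289  0.343] turn -0.0
87 [ 0.4507 -0.0143  0.104 ] [0.4466 0.0581 0.104 ] mid [0.4486 0.0219 0.104 ] len 0.07252635132189719 yaw 93.23657187298622
100 [0.4457 0.0526 0.104 ] [ 0.4486 -0.0129  0.104 ] mid [0.4471 0.0198 0.104 ] len 0.06552779996958008 yaw -87.4313434514844Traceback (most recent call last):
  File "<stdin>", line 11, in <module>
  File "meas.py", line 8, in blob
    m=f(H,S,V).astype(np.uint8);k,l,st,ce=cv2.connectedComponentsWithStats(m);i=1+np.argmax(st[1:,4])
                                                                                  ~~~~~~~~~^^^^^^^^^^
    return _wrapfunc(a, 'argmax', axis=axis, out=out, **kwds)
    return bound(*args, **kwds)
ValueError: attempt to get argmax of an empty sequence
```

```bash
python3 -m crank '{"travel":[[0.7,-0.1,0],[1.4,-0.2,0],[2.1,-0.3,0.1],[2.6,-0.32,0.2],[2.8,-0.32,0.34]],"turn":[0,0,0,0,-0.007]}'| egrep 'tcp|force|gap'; python3 -m crank '{"travel":[[0,0,0],[0,0,0],[0,0,0]],"turn":[0,0,0]}'| egrep 'tcp|gap'; python3 go.py 0.448 0.021 0.051 2.7
python3 - <<'E'
from meas import *
a=cam('scene');b=cam('top')
save(np.hstack([cv2.resize(a['image'][125:190,262:322],None,fx=6.5,fy=6.5,interpolation=cv2.INTER_CUBIC),cv2.resize(b['image'][225:290,315:375],None,fx=6.5,fy=6.5,interpolation=cv2.INTER_CUBIC)]),'v11.png')
t=np.linspace(0,6.28,60)
for n,x,y,z,r in(('white cap top',.4938,-.2666,.068,.0135),('brown cap top',.4918,-.3116,.094,.015)):
  for c,o,k in((a,(262,125),0),(b,(315,225),390)):
    P=np.array([(proj(c,[x+r*np.cos(s),y+r*np.sin(s),z])-o)*6.5+[k,0] for s in t]); print(n,P.min(0).round(),P.max(0).round())
E
```

```text
tcp_pos: [0.4484, 0.0212, 0.1299]
wrist_force: [0.3, -0.3, -0.7]
finger_gap: 0.0503
tcp_pos: [0.4489, 0.0186, 0.1294]
finger_gap: 0.0501
tcp [0.4489 0.0186 0.1294] jaw 2.58 t 18.9833 F [-0.   0.1  1.5] gap 0.0501
travel [ 0.062 -0.022  1.96 ] turn -0.002
white cap top [146. 217.] [200. 260.]
white cap top [492. 138.] [556. 192.]
brown cap top [171. 114.] [232. 162.]
brown cap top [604. 119.] [676. 180.]
```

View pics/v11.png

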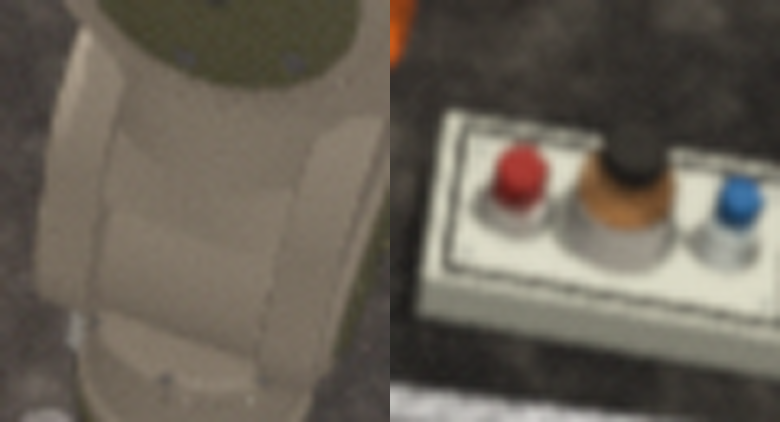

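Picture 11 (top view): all three samples stand upright in their holes. The red cap is at (521,172), the black cap at (637,150) and the blue cap at (740,203), close to prediction. Now the handle.

```bash
python3 -m crank '{"travel":[[0.03,-0.02,0.5],[0.06,-0.02,1.0],[0.06,-0.02,1.4],[0.06,-0.02,1.7],[0.06,-0.02,1.85]],"turn":[0,0,0,0,0]}'| egrep 'tcp|force|gap'; python3 -m crank '{"travel":[[0,0,0.1],[0,0,0.1],[0,0,0.1]],"turn":[0,0,0]}'| egrep 'tcp|force|gap'; python3 -m crank '{"travel":[[0,0,0],[0,0,0],[0,0,0],[0,0,0],[0,0,0]],"turn":[0,0,0,0,0]}' 5 60| egrep 'tcp|force|gap';python3 -m crank '{"travel":[[0,0,0],[0,0,0],[0,0,0]],"turn":[0,0,0]}'| egrep 'tcp|force|gap'
```

```text
tcp_pos: [0.4466, 0.0212, 0.0538]
wrist_force: [0.6, -0.3, 0.6]
finger_gap: 0.0502
tcp_pos: [0.4479, 0.0217, 0.0516]
wrist_force: [0.8, -0.2, 0.5]
finger_gap: 0.0502
tcp_pos: [0.4484, 0.0219, 0.052]
wrist_force: [0.5, -0.0, 5.1]
finger_gap: 0.0127
tcp_pos: [0.4483, 0.0219, 0.0519]
wrist_force: [1.2, 0.1, 5.6]
finger_gap: 0.0128
```

```bash
python3 -m crank '{"travel":[[0,0,-0.1],[0,0,-0.3],[0,0,-0.6],[0,0,-1.0],[0,0,-1.5]],"turn":[0,0,0,0,0]}' 5 80| egrep 'tcp|force|gap|ori'; python3 -m crank '{"travel":[[0,0,-0.5],[0,0,-1.0],[0,0,-1.5],[0,0,-1.9],[0,0,-2.1]],"turn":[0,0,0,0,0]}'| egrep 'tcp|force|gap|ori';python3 -m crank '{"travel":[[0,0,0],[0,0,0],[0,0,0]],"turn":[0,0,0]}'| egrep 'tcp|force|gap'; python3 go.py 0.4918 -0.3112 0.195 -2.5
python3 - <<'E'
from meas import *
np.set_printoptions(precision=4,suppress=True)
T=get_state()['tcp_pos']
a=cam('scene');b=cam('top')
save(np.hstack([cv2.resize(a['image'][180:290,230:330],None,fx=4,fy=4,interpolation=cv2.INTER_CUBIC),cv2.resize(b['image'][165:275,190:290],None,fx=4,fy=4,interpolation=cv2.INTER_CUBIC)]),'v12.png')
print(proj(a,T)-[230,180],proj(b,T)-[190,165])
E
```

```text
tcp_pos: [0.4456, 0.0223, 0.1108]
orientation: [-0.002, 0.691, 0.723, -0.001]
wrist_force: [0.7, 0.4, -2.4]
finger_gap: 0.0125
tcp_pos: [0.4478, 0.022, 0.1972]
orientation: [0.001, 0.691, 0.723, 0.001]
wrist_force: [0.5, -0.3, -2.3]
finger_gap: 0.0117
tcp_pos: [0.4465, 0.0221, 0.1939]
wrist_force: [-0.5, -0.5, -3.4]
finger_gap: 0.0122
tcp [0.4465 0.0221 0.1939] jaw 2.64 t 21.5 F [-0.5 -0.5 -3.4] gap 0.0122
travel [-8.377  0.748 -0.032] turn 0.09
[55.7549 44.3443] [37.0344 58.7085]
```

View pics/v12.png

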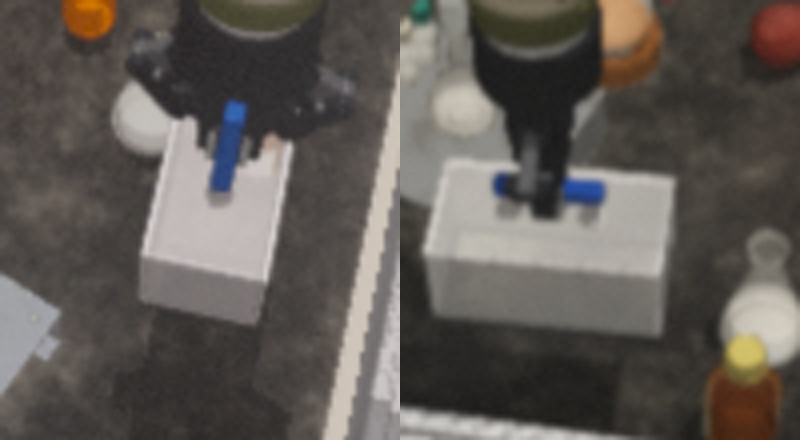

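Picture 12: the cover hangs level from the handle (handle centre (228,148) scene, (550,190) top), and the weight reads 3.4 N. Carry it over with the lower edge at 0.142.

```bash
python3 -m crank '{"travel":[[-0.3,0,-0.05],[-0.8,0.05,-0.1],[-1.4,0.1,-0.1],[-2.0,0.2,-0.1],[-2.6,0.25,-0.1]],"turn":[0,0.01,0.02,0.03,0.04]}'| egrep 'tcp|force|gap';python3 -m crank '{"travel":[[-0.6,0.05,0],[-1.2,0.1,0],[-1.8,0.15,0],[-2.4,0.2,0],[-3.0,0.25,0]],"turn":[0.01,0.02,0.03,0.04,0.05]}'| egrep 'tcp|force|gap';python3 go.py 0.492 -0.311 0.195 -2.5
```

```text
tcp_pos: [0.462, -0.0822, 0.1983]
wrist_force: [0.6, -0.5, -3.5]
finger_gap: 0.012
tcp_pos: [0.4723, -0.2023, 0.198]
wrist_force: [1.6, 0.6, -2.9]
finger_gap: 0.0123
tcp [ 0.4723 -0.2023  0.198 ] jaw -2.56 t 22.4333 F [ 1.6  0.6 -2.9] gap 0.0123
travel [-2.694  0.612  0.072] turn -0.001
```

```bash
python3 -m crank '{"travel":[[-0.6,0.15,0],[-1.2,0.3,0],[-1.8,0.45,0],[-2.3,0.55,0],[-2.69,0.61,0]],"turn":[0,0,0,0,0]}'| egrep 'tcp|force|gap';python3 -m crank '{"travel":[[0,0,0],[0,0,0],[0,0,0],[0,0,0]],"turn":[0,0,0,0]}'| egrep 'tcp|force|gap';python3 go.py 0.492 -0.311 0.155 -2.5
cat > chk.py <<'E'
from meas import *
np.set_printoptions(precision=4,suppress=True)
s=get_state();T=s['tcp_pos'];a=cam('scene');b=cam('top')
hz=T[2]-.0519+.101+.003;P=[]
for c,n in((a,'s'),(b,'t')):
    e=proj(c,[.4918,-.3116,hz]).round().astype(int);r=(e[0]-24,e[1]-26,e[0]+24,e[1]+26)
    p,q=blob(c,r,lambda H,S,V:(H>98)&(H<128)&(S>90)&(V>50))
    q=q.astype(float);u=np.linalg.svd(q-q.mean(0),full_matrices=False)[2][0]
    k=(q-q.mean(0))@u;e1=q.mean(0)+u*(k.min()-.5);e2=q.mean(0)+u*(k.max()+.5)
    w1,w2=onz(c,e1,hz),onz(c,e2,hz);d=(w2-w1)*np.sign(w2[1]-w1[1]);print(n,len(q),'mid',((w1+w2)/2)[:2],'len',np.linalg.norm(d),'yaw',90-np.degrees(np.arctan2(d[0],d[1]))-90)
    P.append(c)
print('tcp',T,'edge z',T[2]-.0519)
import sys
save(np.hstack([cv2.resize(a['image'][105:205,250:350],None,fx=4,fy=4,interpolation=cv2.INTER_CUBIC),cv2.resize(b['image'][200:300,300:400],None,fx=4,fy=4,interpolation=cv2.INTER_CUBIC)]),sys.argv[1])
E
python3 chk.py v13.png
```

```text
tcp_pos: [0.4924, -0.3115, 0.1976]
wrist_force: [-0.1, 0.8, -2.2]
finger_gap: 0.0126
tcp_pos: [0.4922, -0.3088, 0.1987]
wrist_force: [0.2, 0.5, -3.1]
finger_gap: 0.0125
tcp [ 0.4922 -0.3088  0.1987] jaw -2.48 t 23.1833 F [ 0.2  0.5 -3.1] gap 0.0125
travel [-0.055 -0.003  1.093] turn 0.0
s 76 mid [ 0.494  -0.3091] len 0.07740256436480714 yaw -0.6000159913264724
t 47 mid [ 0.492  -0.2881] len 0.02474237393586204 yaw -0.7793934178332478
tcp [ 0.4922 -0.3088  0.1987] edge z 0.14682136100802454
```

```bash
python3 -m crank '{"travel":[[-0.02,0,0.2],[-0.05,0,0.4],[-0.05,0,0.6],[-0.05,0,0.8],[-0.05,0,0.95]],"turn":[0,0,0,0,0]}'| egrep 'tcp|force|gap';python3 -m crank '{"travel":[[0,0,0],[0,0,0],[0,0,0],[0,0,0]],"turn":[0,0,0,0]}'| egrep 'tcp|force|gap';python3 go.py 0.492 -0.311 0.102 -2.5;python3 chk.py v13.png
```

```text
tcp_pos: [0.4919, -0.3114, 0.1595]
wrist_force: [-0.1, -0.1, -1.9]
finger_gap: 0.0124
tcp_pos: [0.4928, -0.3122, 0.1616]
wrist_force: [0.7, 0.2, -3.5]
finger_gap: 0.0123
tcp [ 0.4928 -0.3122  0.1616] jaw -2.52 t 24.0333 F [ 0.7  0.2 -3.5] gap 0.0123
travel [ 0.03  -0.022  1.491] turn -0.0
s 70 mid [ 0.4946 -0.3109] len 0.07584043886051323 yaw 0.8653711625690335
t 47 mid [ 0.4921 -0.2917] len 0.02531876480744781 yaw -2.993399694014812
tcp [ 0.4928 -0.3122  0.1616] edge z 0.10973330184685973
```

View pics/v13.png

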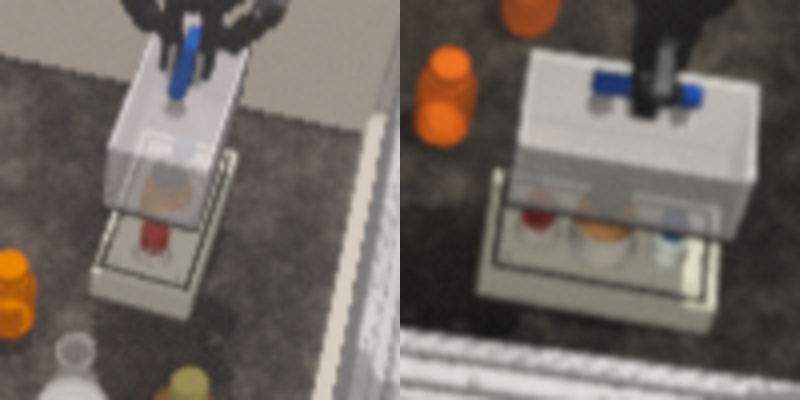

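Picture 13: the clear cover is squarely above the block and samples. Its lower corners are at scene (107,208) and (195,225), and top (510,205) and (737,238). Cast these against the block pose before lowering.

Run:
```python
from meas import *
np.set_printoptions(precision=4,suppress=True)
a=dict(np.load('s5.npz'));b=dict(np.load('t5.npz'))
P=lambda p:np.array(p)/4+[250,105]; Q=lambda p:(np.array(p)-[400,0])/4+[300,200]
print([onz(a,P(p),.1097) for p in((107,208),(195,225))]);print([onz(b,Q(p),.1097) for p in((510,205),(737,238))])
print('topface',np.mean([onz(b,Q(p),.1857) for p in((530,50),(760,88),(755,180),(520,148))],0))
c,s=np.cos(-.043),np.sin(-.043);R=np.array([[c,-s],[s,c]])
print('expected',[(np.array([.4918,-.3116])+R@np.array(v)).round(4) for v in((.038,.074),(-.038,.074),(-.038,-.074))])
im=cv2.cvtColor(cv2.imread('pics/v13.png'),cv2.COLOR_BGR2GRAY)
```

```text
[array([ 0.5297, -0.2424,  0.1097]), array([ 0.4606, -0.2452,  0.1097])]
[array([ 0.4598, -0.242 ,  0.1097]), array([ 0.4578, -0.3909,  0.1097])]
topface [ 0.4905 -0.3149  0.1857]
expected [array([ 0.5329, -0.2393]), array([ 0.457, -0.236]), array([ 0.4507, -0.3839])]
```

Every cover estimate is within about 4 mm and 2° of the block. I'll correct +2 mm in y and -1 mm in x, then lower to the 50 mm edge height.

```bash
python3 -m crank '{"travel":[[0.05,-0.02,0.05],[0.05,-0.02,0.2],[0.05,-0.02,0.4],[0.05,-0.02,0.6],[0.05,-0.02,0.8]],"turn":[0,0,0,0,0]}'| egrep 'tcp|force|gap';python3 -m crank '{"travel":[[0,0,0.2],[0,0,0.4],[0,0,0.55],[0,0,0.63],[0,0,0.67]],"turn":[0,0,0,0,0]}'| egrep 'tcp|force|gap';python3 -m crank '{"travel":[[0,0,0],[0,0,0],[0,0,0],[0,0,0]],"turn":[0,0,0,0]}'| egrep 'tcp|force|gap|ori';python3 go.py 0.4918 -0.3105 0.102 -2.5;python3 chk.py v14.png
python3 - <<'E'
from meas import *
np.set_printoptions(precision=4,suppress=True)
a=cam('scene');b=cam('top')
p1,q1=blob(a,(285,190,310,210),yel);p2,q2=blob(b,(266,245,286,262),yel);print('yellow cap',p1,p2,'(start 275.67,255.09)')
# vertical intensity profiles across the cover's dark lower seal (v: row) in both views
for c,x,y0,y1 in((a,287,155,178),(a,280,155,180),(b,345,240,280),(b,370,245,285)):
    print(x,y0,c['image'][y0:y1,x].mean(1).astype(int))
for c in(a,b):
    print('exp edge/block-top near face px',[proj(c,[x,y,z]).round(1) for x,y in(((.496,-.238),(.493,-.236)) if c is a else ((.455,-.285),(.452,-.345))) for z in(.05,.035)])
E
```

```text
tcp_pos: [0.4915, -0.3096, 0.1278]
wrist_force: [-0.1, 0.4, -2.7]
finger_gap: 0.0124
tcp_pos: [0.4914, -0.3096, 0.1014]
wrist_force: [-0.1, 0.1, -2.7]
finger_gap: 0.0126
tcp_pos: [0.4921, -0.3101, 0.1028]
orientation: [0.0, 0.722, 0.691, 0.0]
wrist_force: [-0.9, -0.5, -2.2]
finger_gap: 0.0121
tcp [ 0.4921 -0.3101  0.1028] jaw -2.52 t 25.3 F [-0.9 -0.5 -2.2] gap 0.0121
travel [-0.009 -0.007  0.021] turn -0.0
s 64 mid [ 0.4936 -0.3098] len 0.07316415893860231 yaw -1.0456531881867335
t 44 mid [ 0.4916 -0.2897] len 0.026235072122075258 yaw 4.277330424941624
tcp [ 0.4921 -0.3101  0.1028] edge z 0.050942836505251485
yellow cap [298.  205.5] [275.5065 254.8961] (start 275.67,255.09)
287 155 [173 176 168 140 129 129 130 129 127 127 129 131 133 134 143 129  96 118
 139 104 120 142 141]
280 155 [176 141 126 129 135 142 144 147 145 147 145 146 144 129 101 118 137 106
 121 143 141 138 139 139 137]
345 240 [121 139 162 176 179 187 200 193 182 176 170 165 141 116 110 113 117 122
 127 128 132 134 136 137 130 110  85  96 108  91  90 116 128 128 126 127
 123  99  65  40]
370 245 [181 182 180 180 188 200 200 189 188 191 189 165 130 117 124 139 146 143
 135 132 132 130 134 131 115  87  85 107  95  94 137 153 135 126 128 127
 118  91  64  62]
exp edge/block-top near face px [array([285.5, 171.7]), array([285.1, 174.4]), array([286.3, 172.4]), array([285.9, 175.1])]
exp edge/block-top near face px [array([340.7, 266.7]), array([340. , 269.5]), array([362.8, 270.7]), array([361.9, 273.5])]
```

In both views the cover's dark lower edge lies 3–3.5 px above the block's seal line at all four columns checked. 15 mm and aligned would give 2.7–2.8 px. The wrist reads only the cover's weight, and the bottle hasn't moved. Hand in.

```bash
python3 -m crank '{"travel":[[0,0,0],[0,0,0],[0,0,0],[0,0,0],[0,0,0]],"turn":[0,0,0,0,0]}'; python3 -c "
from workcell import *
print(hand_in())"
```

```text
clock: 25.92
tcp_pos: [0.4917, -0.3099, 0.1023]
orientation: [-0.0, 0.723, 0.691, 0.0]
wrist_force: [0.0, 0.3, -2.8]
finger_gap: 0.0122
the job is handed in; nothing more can be done
None
```

I stood the brown bottle in the middle hole and the white vial in the 32 mm hole. I then carried the cover over the yellow-capped bottle and the flask, and handed in at 25.9 s still holding it over the block. The hand-in reported no verdict.

**Last checks:**
- **Height:** the arm reading puts the cover's lower edge about 50.5 mm above the worktop, so about 15 mm above the block. In both views the gap between the cover's edge and the block's seal line was 3 to 3.5 px; about 2.8 px would be 15 mm.
- **Position:** the cover's middle is within about 2 mm of the block's by the arm reading and the scene camera.
- **Contact:** the wrist feels only the cover's weight (2.8 N), so I see no sign of it touching anything.
- **Samples:** all three stood upright in their holes in the last clear picture, taken before the cover came over them.
- **Bottle and flask:** the yellow cap was within 0.3 px of its starting place in the top view. I didn't measure the flask again at the end.

**What disagreed:**
- **TCP height:** the real fingertips are about 35 mm higher than the reported TCP. I found this when the first close met nothing, and confirmed it by touching down on the bottle's cap with up to 19 N. From then on I set heights relative to the grasps.
- **Cover direction:** camera readings of the handle scattered by a few degrees (scene −1.0°; the top view, partly hidden by the fingers, +4.3°). The gripper reads −2.5°, matching the block, so I relied on that.

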